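Set the frame warmer to the fourth heat click and start it

TASK

Get the hot-air frame warmer ready for the aviator frame: with a fingertip, push the pointer of the large heat selector round clockwise, click by click, until it rests in the fourth click from the off stop, then press the round start button fully down and let it come up again. Only push with the fingers: do not pinch the selector, and leave the smaller air knob and everything lying on the bench where they are, nothing lifted or shoved aside.

Things in the scene. Friction and masses are not known exactly. Their poses are not given: they have to be found in the camera images.
- warmer: hot-air frame warmer, cream metal cabinet 270 x 270 mm, fixed. Origin: centre of its underside; own -x is the operator's side, +y its left. Low sloping control console in front (own x -135 to -20 mm); behind it the rear shell, 90 mm high, with a round outlet chimney (97 mm wide, top 125 mm up, centre at own x +62 mm). On the console, left to right: heat selector, air knob, start button.
- panel: aluminium console plate 108 x 258 mm, 3 mm thick, sloping 10 degrees down toward the operator. Origin: centre of its underside, 70 mm above the bench; own x points up the slope away from the operator, own y left, own z out of the plate (along the knob axes). Centres (own x, y): heat selector (-2, 70) mm, air knob (-2, -28) mm, start button (-2, -96) mm.
- heat_axis (a point): centre of the heat selector at the plate's upper face. Black pointer knob: round skirt 52 mm across, top 7.5 mm above the plate; on it an upright bar reaching 33 mm from the axis at the nose (white line on top), 17 mm at the tail; its spine is 30 mm high above the plate, its flanks stand 6.5 to 26.5 mm above it. Bar 10 mm thick at the nose, 16 mm at the tail; 20 mm out, each face is 6 mm from the centreline.
- heat_nose (a point): tip of the selector's pointer, 33 mm from the axis, 16.5 mm above the plate. Seen from the axis toward the nose, the left flank of the bar is the face to push for a clockwise turn; fingers on both flanks at once (heat_c8 left, heat_c9 right), or astride the skirt (heat_c10), count as pinching.
- heat (a joint): selector angle, rad, growing clockwise from above. 0 = off stop, pointer left along the plate's +y (dot mark). A click every 0.524 (30 degrees) to 3.14, marked by ever longer strokes; third 1.571 points up the slope, fourth is 2.094. A detent pulls it into the nearest click: about 3 N on the bar 25 mm from the axis to leave one; past half-way it snaps on to the next. Starts in off, first or second click.
- air_nose (a point): tip of the air knob's pointer. The air knob is a smaller smooth black pointer knob, 32 mm skirt, nose 21 mm from its axis, 24 mm high above the plate; it is not to be turned.
- start_button (a joint): start button travel in m: 0 = up, 0.006 = fully down; springs back; about 5 N fully down.
- start_button_top (a point): centre of the start button's top face: round steel button 28 mm across in a black housing 44 mm across and 12 mm high; when up, its top stands 22 mm above the plate, and it moves along the plate's normal.
- frame: silver aviator spectacle frame, empty rims, lying in front of the warmer, 138 mm wide, 12 mm high; origin at the middle of its underside.
- lens: round amber glass lens, 65 mm across, 7 mm thick; origin at the centre of its underside.
- case: black bakelite lens case with rounded body, 152 x 62 x 38 mm, left of the warmer; origin at the centre of its underside.
- driver: small screwdriver 150 mm long, lying right of the warmer; origin under its middle.
- cleaner: lens cleaner bottle, 48 mm across, 130 mm high, right of the warmer; origin at the centre of its underside.
- pliers: flat-nose bending pliers 150 mm long, lying left of the warmer beyond the case; origin under the middle.
- gauge: brass lens clock, 56 mm disc 14 mm high, lying in front of the warmer's left corner; origin under its middle.

How it is judged:
By the outcome, as a careful person would: the job done as asked, in the order asked, and still so for the second after the job is handed in, with the robot touching nothing.
It also fails if it takes over 48 s, if anything falls off the work surface, if the arm or the gripper's body presses on something with over 40 N, if the wrist force passes 120 N, or if a joint passes its speed limit or range.

ROBOT

A 6-joint arm with a two-finger parallel gripper is mounted at the origin on the work surface. World frame = base frame: x ahead of the robot, y to its left, z up, the work surface at z = 0. Lengths are in m, angles in rad, forces in N, time in s.
With the tool pointing down it reaches from about 0.275 to 0.725 m from the base axis. Payload 15.9 kg.
Tool frame: the origin (TCP) lies at the very end of the fingers, on their centre line; the grasp point (between the pads) lies 19 mm behind it; x points along the fingers, y is the direction in which the jaws open and shut, and the axes are right-handed (so a half turn about x gives the same grasp; the last joint's range is limited). The gripper opens to 85 mm and grips with 20 to 120 N. Pads are 22 mm wide; open, the fingers measure 114 mm over their backs; the gripper's body (76 mm by 85 mm) begins 54 mm behind the grasp point. The pads swing forward as they close: fully open they stand 13 mm farther back than shut.
Start: joints at [1.277, 0.213, -0.034, 1.323, 0, 1.571], TCP at [0.145, 0.479, 0.231] pointing down, gripper open.
Joint ranges: [-2.98, 2.98], [-0.74, 1.72], [-1.14, 1.35], [-2.1, 2.04], [-1.57, 1.44], [-3.14, 3.14]. Speed limits (rad/s): [1.89, 1.89, 2.39, 2.57, 3.14, 3.14].

INTERFACE

Orientations are given as a unit quaternion [x, y, z, w].
In Python, from workcell import * gives the robot as it stands. The module is installed in compiled form; this text tells all that it offers.
- The arm moves only by the shell command python3 -m jog 'ROWS'. ROWS is a JSON object of lists of equal length, an entry for each row: "linear": the shift along the world's x, y, z in mm, a list of three; "delta_rot": the turn, a rotation vector about the world's x, y, z in degrees, a list of three; "gripper": the opening, from 0 (shut) to 1 (fully open). A call has 1 to 10 rows; each row is the pose to reach, as a shift and turn from the pose measured when the call began; what a row does not reach only later rows make up. A row lasts 1/10 s, in which the tool goes at most 50 mm and 8.59 degrees, less where a joint would pass 70% of its speed; a pose out of reach is approached as far as the arm can. A call with a gripper value outside its range is refused whole. The fingers move at their own pace and stop on an object; the grip force is fixed at half the most. Time passes only in rows, so rows that repeat a pose let the fingers close. It gives the time, the measured TCP pose, the force and the opening at its end, in the units of the state.
- get_state(): the state, without advancing time (a new reading comes with each control period).
- camera(name): name is "scene" or "top" or "wrist"; returns the picture (400x640x3 uint8, red, green, blue); there is no depth.
- camera_model(name): a dict with "vfov" (degrees; the focal length in pixels is half the picture's height over the tangent of half this angle, whatever the lens; pixels are square), "cx", "cy" (the principal point, pixels), "D" ([k1, k2, p1, p2, k3] as OpenCV has them; the pictures are not rectified), "cam_to_world" (4x4, takes a point from camera to world coordinates); the wrist camera has in their place "T_tool_cam" (4x4, takes a point from camera to tool coordinates, whose origin is the TCP and whose axes are the tool frame's). Camera axes: x right, y down, z forward; pixel columns grow to the right and rows downward; lengths in m; the calibration is good to about 2 mm. A picture is of the moment at which its call begins: read the wrist's pose just before it. camera_model takes no time and is no camera call.
- finish_job(): hands the job in, once; it reports no verdict.
The state is a dict: "time_s": time; "joint_positions": joint angles; "qvel": joint speeds; "joint_torque": joint torques, N m; "tool_pos": TCP position; "orientation": TCP orientation; "wrist_force": force on the tool from outside, world axes, zero at the start; "wrist_torque": the same for the moment, N m; "width": finger opening in m.
Only numpy, scipy, OpenCV 4.12 (cv2) and the standard library are available. Lean on these libraries where they do the work, as an engineer would, in place of code of your own. Each camera call takes 0.05 s, during which the arm holds its last target.

## Working session

There is one attempt and no reset: what is moved stays moved. The work goes in short steps, Python scripts to look and compute and a shell command to move; the robot and the scene stay as the last step left them, time stands still between calls to the robot, and variables do not carry over. Pictures are saved under pics/ and viewed, and the job is handed in when it is done.

```bash
mkdir -p pics; python3 - <<'E'
from workcell import *
import cv2, numpy as np
s=get_state()
print({k:np.round(v,4) for k,v in s.items()})
for n in ["scene","top","wrist"]:
    im=camera(n); cv2.imwrite(f"pics/{n}0.png",im[:,:,::-1])
    m=camera_model(n); print(n,{k:(np.round(v,4).tolist()) for k,v in m.items() })
E
```

```text
{'time_s': np.float64(0.0), 'joint_positions': array([ 1.277 ,  0.2133, -0.035 ,  1.3235,  0.    ,  1.5708]), 'qvel': array([ 0.0006, -0.0019, -0.    ,  0.0008,  0.0002, -0.0006]), 'joint_torque': array([ 2.80000e-03, -6.86161e+01,  4.87121e+01,  1.74000e-02,
        3.00000e-04,  0.00000e+00]), 'tool_pos': array([0.1447, 0.4783, 0.2308]), 'orientation': array([ 0.1031,  0.6996, -0.1039,  0.6994]), 'wrist_force': array([ 0.0164, -0.0732, -0.4434]), 'wrist_torque': array([-0.0133,  0.0204,  0.0437]), 'width': np.float64(0.0855)}
scene {'vfov': 43.0608, 'cx': 316.3982, 'cy': 204.8012, 'D': [-0.0228, 0.0, 0.0, 0.0, 0.0], 'cam_to_world': [[-0.5151, 0.6931, -0.5042, 1.1144], [0.857, 0.4067, -0.3165, 0.3936], [-0.0143, -0.5952, -0.8035, 0.9251], [0.0, 0.0, 0.0, 1.0]]}
top {'vfov': 52.4474, 'cx': 316.082, 'cy': 207.5287, 'D': [-0.0841, 0.0, 0.0, 0.0, 0.0], 'cam_to_world': [[-0.0097, -0.9904, 0.1381, 0.4515], [-0.9998, 0.0074, -0.0173, 0.0932], [0.0161, -0.1383, -0.9903, 1.0063], [0.0, 0.0, 0.0, 1.0]]}
wrist {'vfov': 67.4264, 'cx': 318.1827, 'cy': 197.8214, 'D': [-0.0073, 0.0, 0.0, 0.0, 0.0], 'T_tool_cam': [[-0.0002, -0.3106, 0.9505, -0.1428], [1.0, 0.0007, 0.0005, -0.0008], [-0.0009, 0.9505, 0.3106, -0.0794], [0.0, 0.0, 0.0, 1.0]]}
```

View pics/scene0.png

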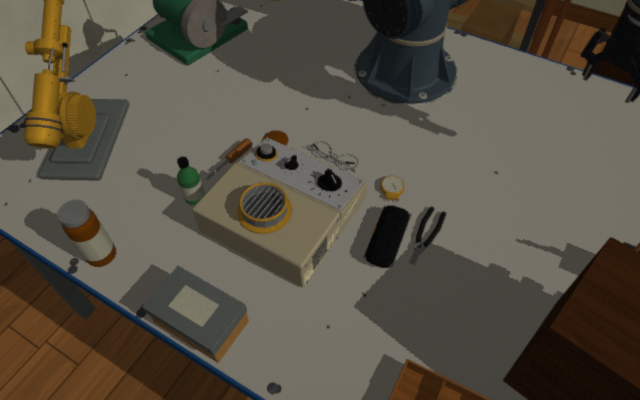

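View pics/top0.png

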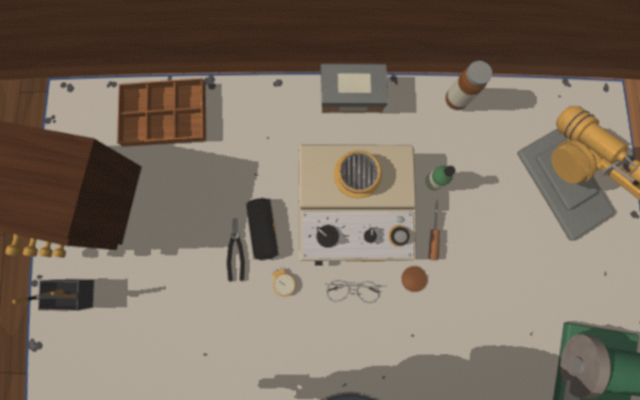

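View pics/wrist0.png

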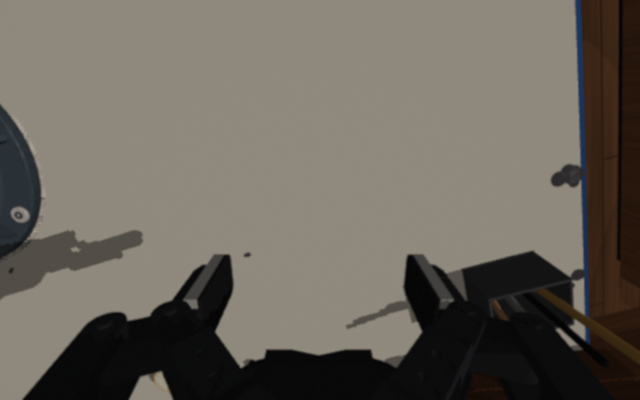

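The top view shows the warmer squarely ahead at about px (357,205). The heat selector is at about (328,236), the air knob at (371,236) and the button at (400,236). I'll enlarge the console.

```bash
python3 - <<'E'
import cv2
im=cv2.imread("pics/top0.png")
cv2.imwrite("pics/topc.png",cv2.resize(im[195:275,290:430],None,fx=5.6,fy=5.6,interpolation=cv2.INTER_CUBIC))
im=cv2.imread("pics/scene0.png")
cv2.imwrite("pics/scenec.png",cv2.resize(im[120:230,230:380],None,fx=5,fy=5,interpolation=cv2.INTER_CUBIC))
E
```

```text
(no output)
```

View pics/topc.png

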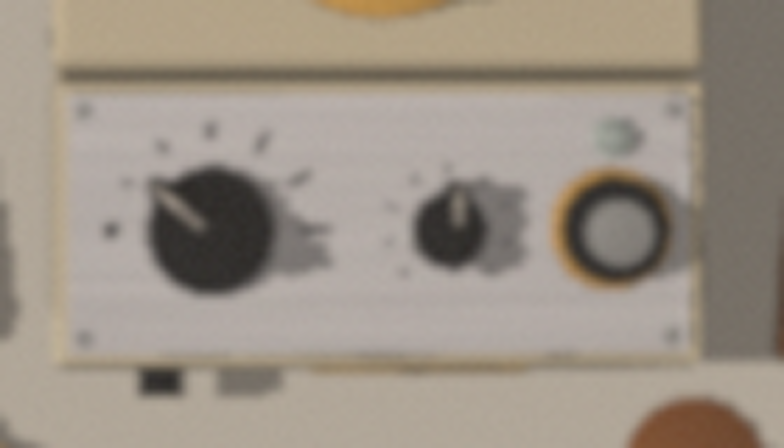

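View pics/scenec.png

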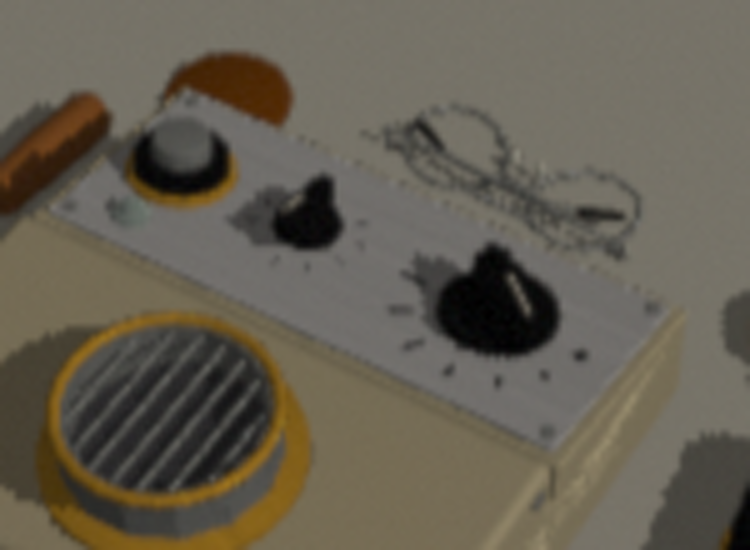

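The screws, the button top and the skirts are clear in both crops. I'll fit the panel pose to these, then compare the white line against each click.

```bash
cat > h.py <<'E'
import numpy as np, cv2
from scipy.optimize import least_squares
from scipy.spatial.transform import Rotation as R
from workcell import *
def K(m):
    f=200/np.tan(np.radians(m["vfov"]/2)); return np.array([[f,0,m["cx"]],[0,f,m["cy"]],[0,0,1]])
def proj(m,P,Twc=None):
    T=np.linalg.inv(np.array(m["cam_to_world"]) if Twc is None else Twc)
    return cv2.projectPoints(np.atleast_2d(P).astype(float),cv2.Rodrigues(T[:3,:3])[0],T[:3,3],K(m),np.array(m["D"]))[0][:,0]
def panelT(p):
    T=np.eye(4);T[:3,:3]=(R.from_euler('z',p[2])*R.from_euler('y',-np.radians(10))).as_matrix();T[:3,3]=[p[0],p[1],.070];return T
def tf(T,P): return np.atleast_2d(P)@T[:3,:3].T+T[:3,3]
E
python3 - <<'E'
from h import *
t=lambda u,v:[290+(u+.5)/5.6-.5,195+(v+.5)/5.6-.5]
s=lambda u,v:[230+(u+.5)/5-.5,120+(v+.5)/5-.5]
top,sc=camera_model("top"),camera_model("scene")
ot=np.array([t(84,110),t(674,109),t(672,336),t(84,338),t(620,230),t(211,230),t(449,230)])
os_=np.array([s(547,432),s(68,205),s(190,99),s(653,307),s(183,145),s(498,308)])
def pts(q):
    T=panelT(q); a,b=q[3:5]
    return tf(T,[[a,b,.003],[a,-b,.003],[-a,-b,.003],[-a,b,.003],[-.002,-.096,.025],[-.002,.07,.0105],[-.002,-.028,.0085]])
def res(q,w=(1,1)):
    P=pts(q); return np.r_[w[0]*(proj(top,P)-ot).ravel(),w[1]*(proj(sc,P[:6])-os_).ravel()]
for w in [(1,0),(0,1),(1,1)]:
    r=least_squares(lambda q:res(q,w),[.4,.03,0,.045,.12]); print(w,r.x.round(4),np.abs(r.fun).max().round(2))
    if w==(1,1): print(r.fun.reshape(-1,2).round(1).tolist())
T=panelT(r.x); np.save("T.npy",T)
print("heat",tf(T,[-.002,.07,.003]),"btn",tf(T,[-.002,-.096,.025]))
for k in range(4):
    a=np.pi/2+0-k*np.pi/6  # angle from panel x; +y = 90deg ; clockwise from above decreases
    L=tf(T,[[-.002+ r_*np.cos(a),.07+r_*np.sin(a),.033] for r_ in (.0,.033)])
    u=proj(top,L);v=proj(sc,L)
    print(k,((u-[290,195]+.5)*5.6).round().tolist(),((v-[230,120]+.5)*5).round().tolist())
E
```

```text
(1, 0) [ 0.5188 -0.0177 -0.0059  0.0471  0.1219] 0.47
(0, 1) [ 0.5183 -0.0184 -0.0026  0.0473  0.1225] 1.89
(1, 1) [ 0.5186 -0.018  -0.0042  0.0472  0.1222] 1.77
[[-0.2, 0.0], [0.1, -0.2], [0.1, -0.2], [-0.0, 0.2], [0.6, 0.4], [0.1, 0.2], [0.2, -0.1], [0.1, 0.6], [0.2, 0.8], [0.2, 0.9], [-0.1, 0.6], [-0.2, -1.8], [0.3, -0.3]]
heat [[0.5164227  0.05203803 0.07260713]] btn [[ 0.51191006 -0.11394459  0.0942729 ]]
0 [[214.0, 238.0], [131.0, 238.0]] [[505.0, 268.0], [573.0, 299.0]]
1 [[214.0, 238.0], [142.0, 197.0]] [[505.0, 268.0], [545.0, 316.0]]
2 [[214.0, 238.0], [173.0, 166.0]] [[505.0, 268.0], [505.0, 321.0]]
3 [[214.0, 238.0], [214.0, 155.0]] [[505.0, 268.0], [466.0, 311.0]]
```

The panel is at about x 0.519, y -0.018 with yaw near 0, and the two cameras agree to 1 mm. The line looks close to 45°, between click 1 and click 2, so I need a closer look. First I'll check the tool axes and plan a pose above the selector.

```bash
python3 - <<'E'
from h import *
s=get_state(); r=R.from_quat(s["orientation"]); print(r.as_matrix().round(3), np.degrees(0))
T=np.load("T.npy"); n=T[:3,2]; print("normal",n.round(3))
x=-n
for name,y in (("y=+Y",T[:3,1]),("y=-Y",-T[:3,1])):
    M=np.c_[x,y,np.cross(x,y)]; print(name,M.round(2).tolist(),np.degrees((R.from_matrix(M)*r.inv()).as_rotvec()).round(2))
for name,y in (("y=+X",T[:3,0]),("y=-X",-T[:3,0])):
    M=np.c_[x,y,np.cross(x,y)]; print(name,np.degrees((R.from_matrix(M)*r.inv()).as_rotvec()).round(2))
E
```

```text
[[-0.     0.29   0.957]
 [-0.001  0.957 -0.29 ]
 [-1.    -0.001 -0.   ]] 0.0
normal [-0.174  0.001  0.985]
y=+Y [[0.17, 0.0, 0.98], [-0.0, 1.0, -0.0], [-0.98, -0.0, 0.17]] [-1.44 -9.93 16.56]
y=-Y [[0.17, -0.0, -0.98], [-0.0, -1.0, 0.0], [-0.98, 0.0, -0.17]] [  14.23   -2.2  -162.84]
y=+X [  6.4   -8.66 -73.21]
y=-X [ -9.29  -6.86 106.29]
```

```bash
python3 -m jog '{"linear":[[30,-30,0],[65,-65,0],[100,-100,0],[140,-140,0],[180,-180,0],[220,-220,0],[260,-260,-10],[300,-300,-20],[330,-330,-30],[350,-350,-40]],"delta_rot":[[0,-1,2],[0,-2,4],[-1,-4,6],[-1,-5,8],[-1,-6,10],[-1,-7,12],[-1,-8,14],[-1,-9,15],[-1.4,-9.9,16.6],[-1.4,-9.9,16.6]],"gripper":[0,0,0,0,0,0,0,0,0,0]}'
python3 - <<'E'
from h import *
s=get_state(); print(s["tool_pos"].round(4),s["time_s"],s["width"],R.from_quat(s["orientation"]).as_matrix().round(3).tolist())
cv2.imwrite("pics/w1.png",camera("wrist")[:,:,::-1])
E
```

```text
time_s: 1.15
tool_pos: [0.4906, 0.1318, 0.1932]
orientation: [0.001, 0.642, -0.001, 0.766]
wrist_force: [0.3, 1.4, 0.4]
width: -0.0002
[0.4906 0.1318 0.1932] 1.15 -0.00023474751007824605 [[0.175, 0.002, 0.985], [0.0, 1.0, -0.003], [-0.985, 0.001, 0.175]]
```

View pics/w1.png

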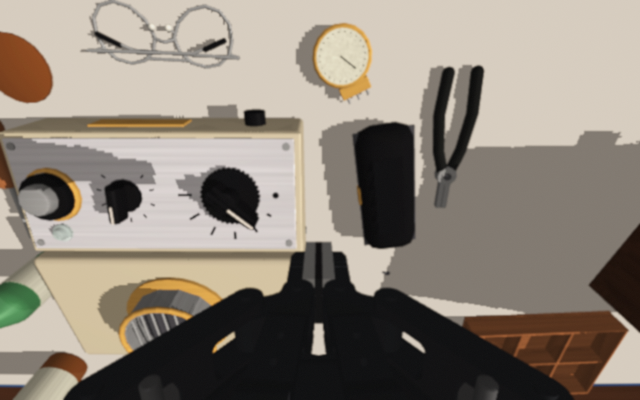

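The wrist view shows the heat selector at (230,195) with its line running to about (255,229), and the thin closed fingertips at (318,245). I'll enlarge it and check it against the predicted pointer positions.

```bash
cat >> h.py <<'E'
def wristT(s):
    M=np.eye(4);M[:3,:3]=R.from_quat(s["orientation"]).as_matrix();M[:3,3]=s["tool_pos"]
    return M@np.array(camera_model("wrist")["T_tool_cam"])
def kpt(T,a,r,h,side=0):  # point at pointer angle a(deg), radius r, height h above plate (m)
    a=np.radians(a); return tf(T,[-.002+r*np.sin(a)-side*np.cos(a),.07+r*np.cos(a)+side*np.sin(a),.003+h])[0]
E
python3 - <<'E'
from h import *
T=np.load("T.npy"); m=camera_model("wrist"); s=get_state(); W=wristT(s)
im=cv2.imread("pics/w1.png")
x0,y0,f=160,120,5
c=cv2.resize(im[y0:y0+110,x0:x0+155],None,fx=f,fy=f,interpolation=cv2.INTER_CUBIC)
def d(P,col):
    p=(proj(m,P,W)[0]-[x0,y0]+.5)*f; cv2.circle(c,tuple(int(v) for v in p),4,col,-1); return p.round()
for a,col in ((30,(0,0,255)),(45,(0,255,255)),(60,(0,255,0))):
    print(a,d(kpt(T,a,.033,.030),col),d(kpt(T,a,.033,.0165),col))
print(d(kpt(T,0,0,.03),(255,0,0)), d(kpt(T,0,0,.0075),(255,0,255)))
for a_,b_ in ((1,1),(1,-1),(-1,1),(-1,-1)): print(d(tf(T,[a_*.0472,b_*.1222,.003]),(255,255,0)))
cv2.imwrite("pics/w1c.png",c)
E
```

```text
30 [522. 518.] [536. 488.]
45 [494. 555.] [508. 524.]
60 [456. 583.] [472. 551.]
[343. 426.] [379. 384.]
[681. 613.]
[-568.  613.]
[667. 124.]
[-719.  128.]
```

View pics/w1c.png

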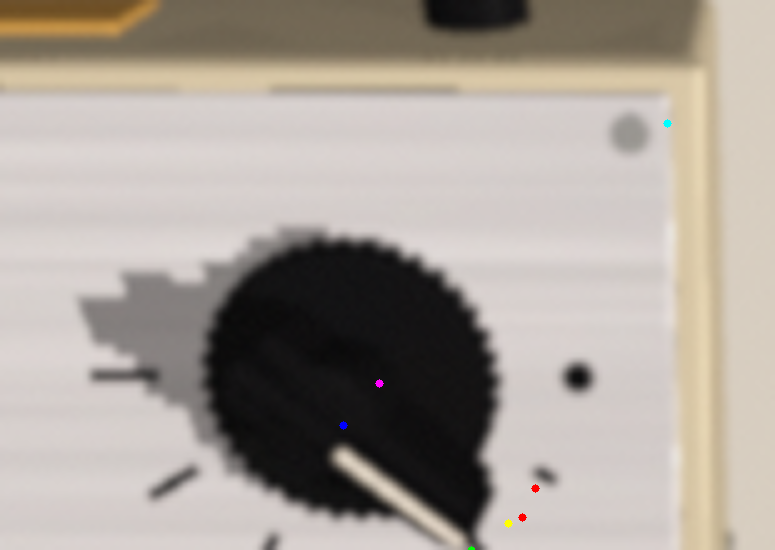

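The prediction is about 6 mm off, most likely because the arm was still settling when I took the picture and read the pose. I'll retake it at rest.

```bash
cat > look.py <<'E'
from h import *
import sys
def look(name,x0,y0,w,hh,f,angs=(30,45,60),draw=True):
    T=np.load("T.npy"); m=camera_model("wrist"); s=get_state(); W=wristT(s)
    im=camera("wrist")[:,:,::-1].copy(); cv2.imwrite(f"pics/{name}_raw.png",im)
    print("t",s["time_s"],"tcp",s["tool_pos"].round(4),"F",s["wrist_force"].round(1),"qv",np.abs(s["qvel"]).max().round(4))
    c=cv2.resize(im[y0:y0+hh,x0:x0+w],None,fx=f,fy=f,interpolation=cv2.INTER_CUBIC)
    def d(P,col):
        p=(proj(m,P,W)[0]-[x0,y0]+.5)*f; cv2.circle(c,tuple(int(v) for v in p),3,col,-1); return p.round()
    if draw:
        cols=[(0,0,255),(0,255,255),(0,255,0),(255,128,0)]
        for a,col in zip(angs,cols): print(a,d(kpt(T,a,.033,.0265),col))
        d(kpt(T,0,0,.03),(255,0,0)); d(kpt(T,0,0,.0075),(255,0,255))
        for a_,b_ in ((1,1),(1,-1),(-1,1),(-1,-1)): print(d(tf(T,[a_*.0472,b_*.1222,.003]),(255,255,0)))
    cv2.imwrite(f"pics/{name}.png",c)
E
python3 - <<'E'
from look import *
camera("top")
look("w2",160,120,155,110,5)
E
```

```text
t 1.25 tcp [0.4913 0.1294 0.1912] F [-0.5 -0.3  0.6] qv 0.0961
30 [515. 521.]
45 [487. 557.]
60 [450. 585.]
[670. 622.]
[-572.  624.]
[655. 137.]
[-722.  143.]
```

View pics/w2.png

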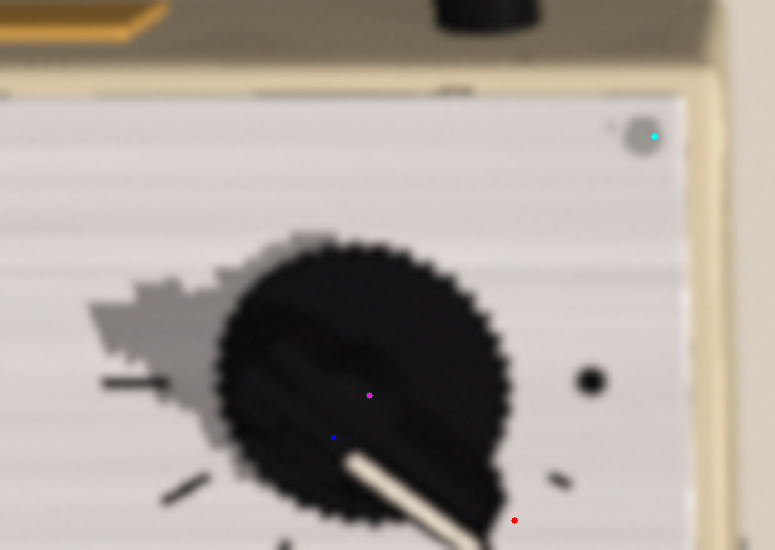

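```bash
python3 - <<'E'
import cv2
im=cv2.imread("pics/w2_raw.png")
cv2.imwrite("pics/w2b.png",cv2.resize(im[150:250,175:300],None,fx=6,fy=6,interpolation=cv2.INTER_CUBIC))
E
```

```text
(no output)
```

View pics/w2b.png

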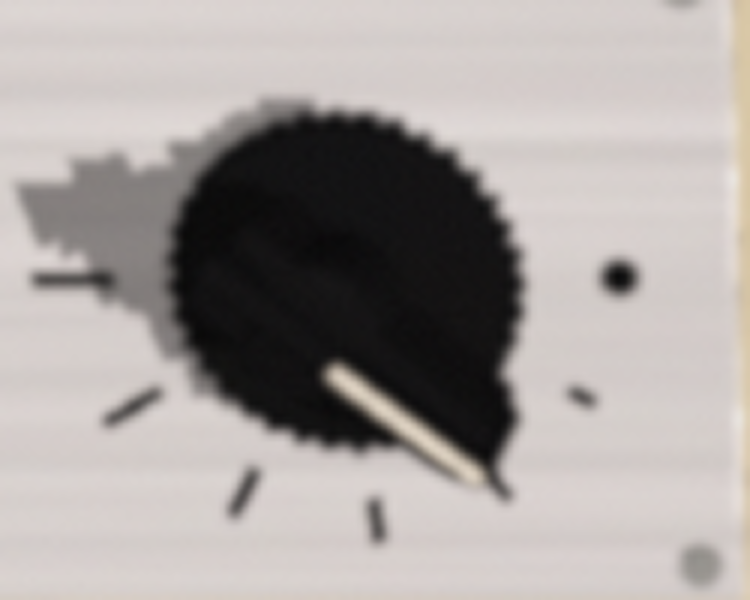

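The pointer appears to sit near 41°, next to the click 2 mark. All three views agree on this even though it should rest in a click, so I'll watch how it moves. Now I'll go to a hover beside its left flank.

```bash
python3 -m jog '{"linear":[[4,-12,-20],[8,-24,-40],[12,-37,-60],[12,-37,-67],[12,-37,-67],[12,-37,-67],[12,-37,-67]],"delta_rot":[[0,0,0],[0,0,0],[0,0,0],[0,0,0],[0,0,0],[0,0,0],[0,0,0]],"gripper":[0,0,0,0,0,0,0]}'
python3 - <<'E'
from look import *
look("w3",150,100,220,160,3.6)
E
```

```text
time_s: 2.0
tool_pos: [0.5025, 0.0951, 0.1259]
orientation: [0.002, 0.643, -0.002, 0.766]
wrist_force: [0.3, -0.3, 0.1]
width: -0.0
t 2.0 tcp [0.5025 0.0951 0.1259] F [ 0.3 -0.3  0.1] qv 0.0047
30 [531. 591.]
45 [503. 624.]
60 [467. 649.]
[654. 662.]
[-486.  662.]
[660. 223.]
[-644.  227.]
```

View pics/w3.png

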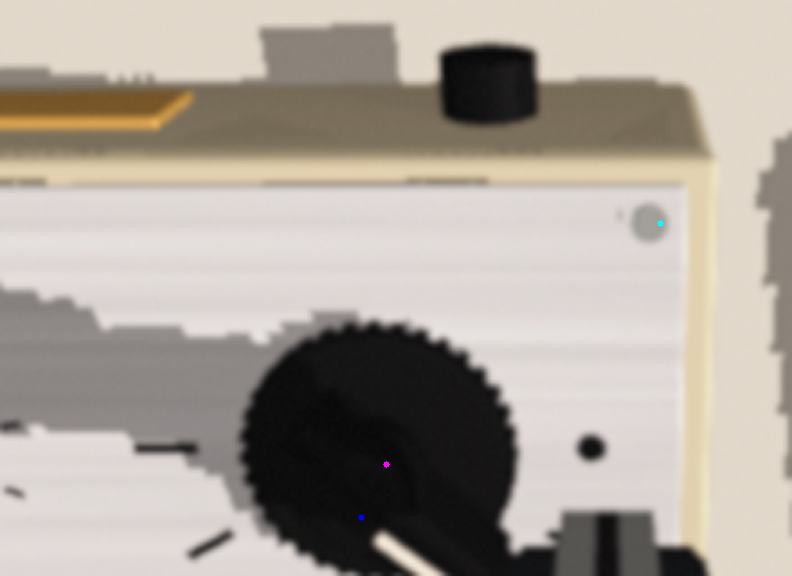

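```bash
python3 - <<'E'
import cv2
im=cv2.imread("pics/w3_raw.png")
cv2.imwrite("pics/w3b.png",cv2.resize(im[170:320,200:400],None,fx=4,fy=4,interpolation=cv2.INTER_CUBIC))
E
```

```text
(no output)
```

View pics/w3b.png

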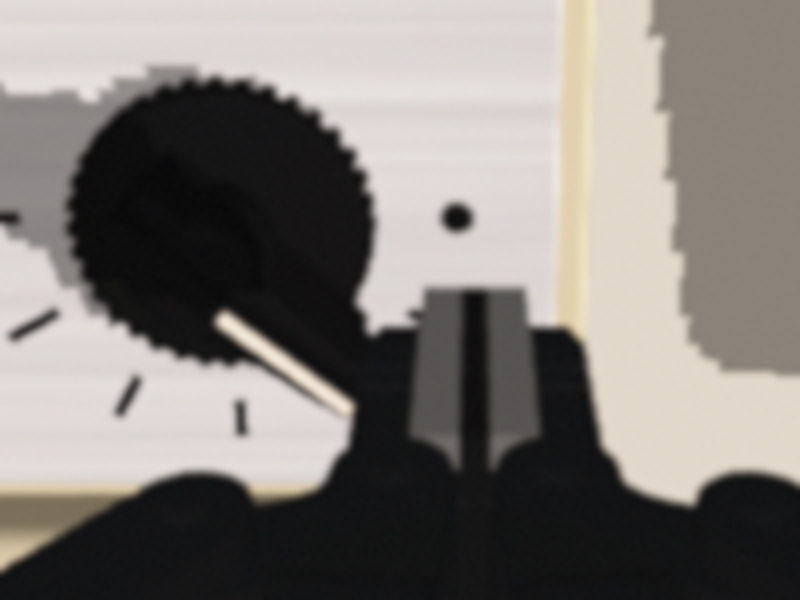

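The closed fingertip is about 29 mm wide over its black backs and 13 mm at the grey pads, with the pointer line to its left. I'll work out which pointer angle each fingertip position forces.

```bash
cat > geo.py <<'E'
import numpy as np
def ang(c,hx=11,hy=14.5,a0=20):
    g=np.linspace(-1,1,41)
    X,Y=np.meshgrid(c[0]+hx*g,c[1]+hy*g); X=X.ravel();Y=Y.ravel()
    for a in np.arange(a0,200,1.):
        t=np.radians(a); r=X*np.sin(t)+Y*np.cos(t); l=-X*np.cos(t)+Y*np.sin(t)
        w=8-(r+17)*3/50
        if not np.any((np.abs(l)<w)&(r>-17)&(r<33)): return a
    return None
E
python3 - <<'E'
from geo import *
for c in [(-4,40),(0,36),(2,34),(4,32),(6,31),(9,30),(12,29),(15,28),(18,26),(20,24),(22,22),(24,20),(25,18),(26,16),(26,14),(26,12),(26,10),(26,8)]:
    print(c,ang(c),ang(c,11,6.5))
E
```

```text
(-4, 40) 28.0 20.0
(0, 36) 41.0 30.0
(2, 34) 48.0 36.0
(4, 32) 55.0 41.0
(6, 31) 60.0 45.0
(9, 30) 65.0 51.0
(12, 29) 70.0 55.0
(15, 28) 73.0 59.0
(18, 26) 78.0 63.0
(20, 24) 82.0 67.0
(22, 22) 86.0 71.0
(24, 20) 94.0 75.0
(25, 18) 102.0 79.0
(26, 16) 109.0 20.0
(26, 14) 117.0 20.0
(26, 12) 124.0 20.0
(26, 10) 20.0 20.0
(26, 8) 20.0 20.0
```

```bash
python3 -m jog '{"linear":[[2,-2,-12],[4,-4,-24],[6,-5,-34],[7,-5,-40],[7,-5,-41],[7,-5,-41]],"delta_rot":[[0,0,0],[0,0,0],[0,0,0],[0,0,0],[0,0,0],[0,0,0]],"gripper":[0,0,0,0,0,0]}'
python3 - <<'E'
from look import *
look("w4",190,130,210,150,3.7,draw=False)
E
```

```text
time_s: 2.65
tool_pos: [0.5094, 0.09, 0.0847]
orientation: [0.002, 0.643, -0.003, 0.766]
wrist_force: [-0.8, 0.8, -0.2]
width: 0.0
t 2.65 tcp [0.5094 0.09   0.0847] F [-0.8  0.8 -0.2] qv 0.0101
```

View pics/w4.png

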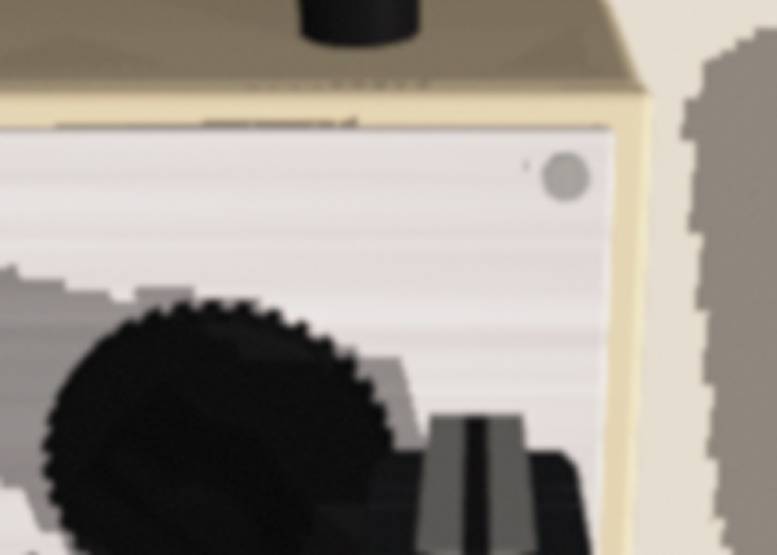

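No contact yet, with the finger just right of the skirt. Now the first push.

```bash
python3 -m jog '{"linear":[[2,-2,0.3],[4,-4,0.7],[6,-6,1],[8,-8,1.4],[10,-9,1.7],[10,-9,1.7]],"delta_rot":[[0,0,0],[0,0,0],[0,0,0],[0,0,0],[0,0,0],[0,0,0]],"gripper":[0,0,0,0,0,0]}'
cat > sc.py <<'E'
from look import *
def knob(name):
    ims=[]
    s=get_state(); print("t",s["time_s"],"tcp",s["tool_pos"].round(4),"F",s["wrist_force"].round(1))
    w=camera("wrist")[:,:,::-1]; sc=camera("scene")[:,:,::-1]
    a=cv2.resize(w[150:300,170:370],(533,400),interpolation=cv2.INTER_CUBIC)
    b=cv2.resize(sc[155:205,300:367],(267*2//2*2,400),interpolation=cv2.INTER_CUBIC)[:, :260]
    b=cv2.resize(sc[160:200,315:355],(260,260),interpolation=cv2.INTER_CUBIC); b=cv2.copyMakeBorder(b,0,140,0,0,cv2.BORDER_CONSTANT)
    cv2.imwrite(f"pics/{name}.png",np.hstack([a,b])); cv2.imwrite(f"pics/{name}_w.png",w); cv2.imwrite(f"pics/{name}_s.png",sc)
E
python3 -c "from sc import *; knob('k1')"
```

```text
time_s: 3.3
tool_pos: [0.52, 0.0808, 0.0868]
orientation: [0.002, 0.643, -0.003, 0.766]
wrist_force: [-0.3, 0.1, -0.5]
width: 0.0004
t 3.3 tcp [0.52   0.0808 0.0868] F [-0.3  0.1 -0.5]
```

View pics/k1.png

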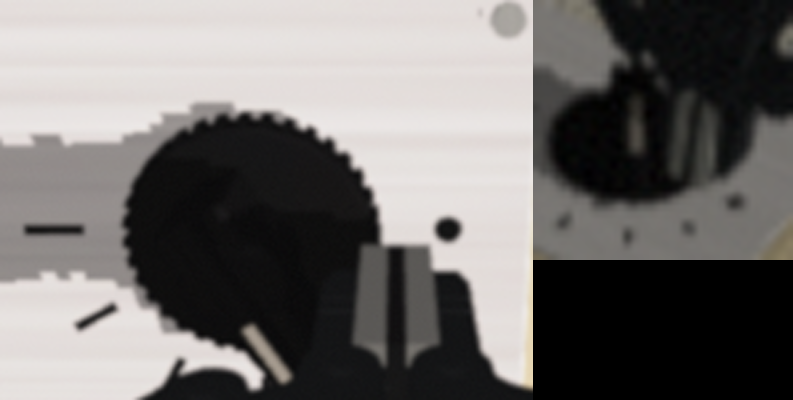

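It moved to about 60°: the line runs straight down in the scene crop at (639,125), which matches click 2 and the geometry model. Next, push past 75° to click 3.

```bash
python3 -m jog '{"linear":[[3,-1,0.5],[6,-2,1],[9,-3,1.6],[12,-4.5,2.1],[14,-6,2.5],[16,-8,2.8],[16,-8,2.8]],"delta_rot":[[0,0,0],[0,0,0],[0,0,0],[0,0,0],[0,0,0],[0,0,0],[0,0,0]],"gripper":[0,0,0,0,0,0,0]}'
python3 -c "from sc import *; knob('k2')"
```

```text
time_s: 4.1
tool_pos: [0.5362, 0.0725, 0.0897]
orientation: [0.002, 0.643, -0.003, 0.766]
wrist_force: [-0.7, 1.0, 0.4]
width: 0.0004
t 4.1 tcp [0.5362 0.0725 0.0897] F [-0.7  1.   0.4]
```

View pics/k2.png

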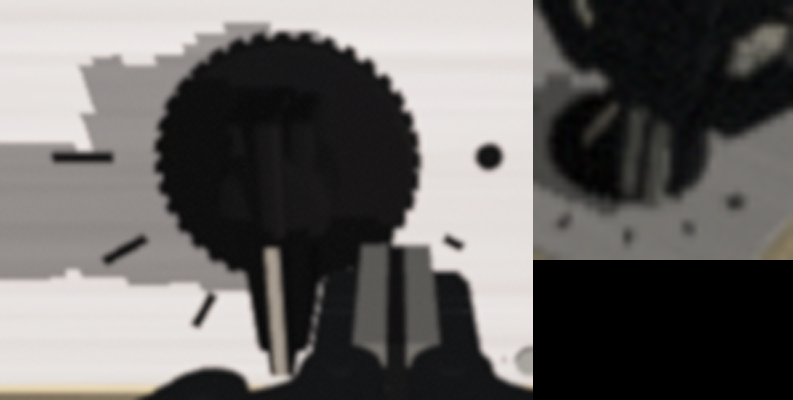

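The line now points straight up the slope, at (275,310) in the crop, so it rests in click 3 with almost no force. Next I'll push just past 105° for click 4.

```bash
python3 -m jog '{"linear":[[1,-1,0.2],[2,-2,0.4],[2.7,-3,0.5],[3,-4,0.6],[3.5,-5,0.7],[4,-6,0.7],[4,-6.5,0.7],[4,-6.5,0.7]],"delta_rot":[[0,0,0],[0,0,0],[0,0,0],[0,0,0],[0,0,0],[0,0,0],[0,0,0],[0,0,0]],"gripper":[0,0,0,0,0,0,0,0]}'
python3 -c "from sc import *; knob('k3')"
```

```text
time_s: 5.0
tool_pos: [0.5397, 0.0664, 0.0902]
orientation: [0.002, 0.643, -0.003, 0.766]
wrist_force: [-1.8, 4.3, -0.4]
width: -0.0001
t 5.0 tcp [0.5397 0.0664 0.0902] F [-1.8  4.3 -0.4]
```

View pics/k3.png

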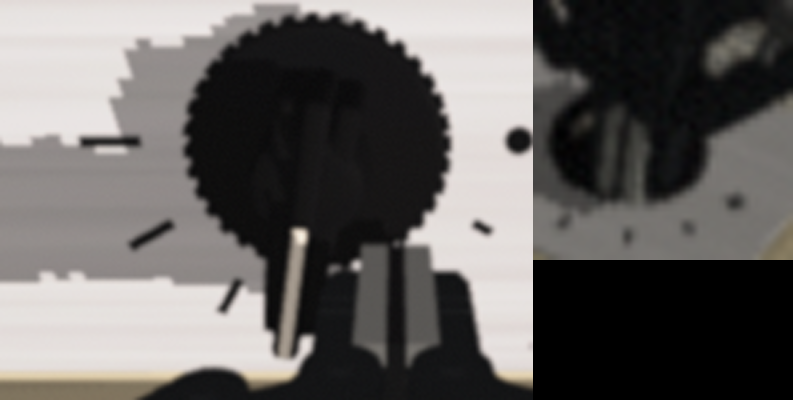

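It's at about 98–100° and still loaded (4.3 N), so not past half-way yet. I'll continue 3 mm.

```bash
python3 -m jog '{"linear":[[0.2,-1,0],[0.3,-2,0],[0.3,-3,0],[0.3,-3,0],[0.3,-3,0]],"delta_rot":[[0,0,0],[0,0,0],[0,0,0],[0,0,0],[0,0,0]],"gripper":[0,0,0,0,0]}'
python3 -c "from sc import *; knob('k4')"
```

```text
time_s: 5.6
tool_pos: [0.5402, 0.063, 0.0903]
orientation: [0.002, 0.643, -0.003, 0.766]
wrist_force: [0.4, -0.1, 0.1]
width: 0.0001
t 5.6 tcp [0.5402 0.063  0.0903] F [ 0.4 -0.1  0.1]
```

View pics/k4.png

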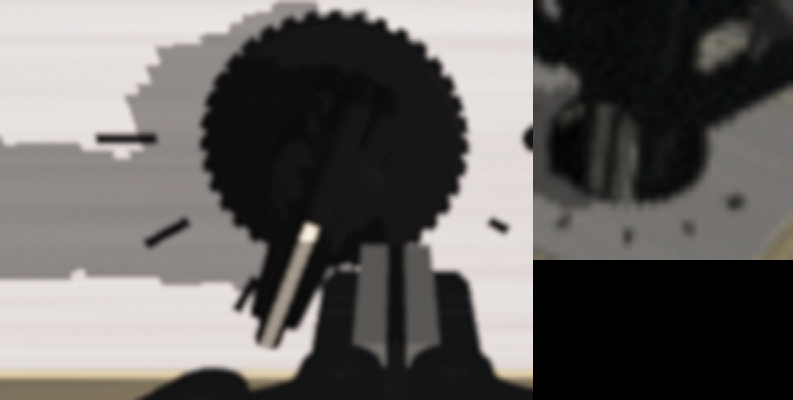

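It snapped to click 4: the line points to the fourth mark and there is no force. Back away in +y, lift, and traverse towards the button, well above the air knob.

```bash
python3 -m jog '{"linear":[[0,4,0],[0,8,0],[-1,9,8],[-4,9,25],[-7,9,45],[-9,9,55],[-9,9,55]],"delta_rot":[[0,0,0],[0,0,0],[0,0,0],[0,0,0],[0,0,0],[0,0,0],[0,0,0]],"gripper":[0,0,0,0,0,0,0]}'
python3 -m jog '{"linear":[[-3,-20,0],[-6,-45,0],[-10,-75,0],[-14,-105,0],[-18,-130,0],[-22,-155,0],[-26,-175,0],[-29,-187,0],[-29,-187,0],[-29,-187,0]],"delta_rot":[[0,0,0],[0,0,0],[0,0,0],[0,0,0],[0,0,0],[0,0,0],[0,0,0],[0,0,0],[0,0,0],[0,0,0]],"gripper":[0,0,0,0,0,0,0,0,0,0]}'
python3 - <<'E'
from h import *
s=get_state();W=wristT(s);m=camera_model("wrist");T=np.load("T.npy")
print(s["tool_pos"].round(4),s["time_s"])
im=camera("wrist")[:,:,::-1].copy(); cv2.imwrite("pics/b1_raw.png",im)
f=2.6;x0,y0=200,100
c=cv2.resize(im[y0:y0+200,x0:x0+300],None,fx=f,fy=f,interpolation=cv2.INTER_CUBIC)
for P,col in ((tf(T,[-.002,-.096,.025]),(0,0,255)),(tf(T,[-.002,-.028,.027]),(0,255,0)),(s["tool_pos"],(255,0,0)),(tf(T,[.0472,-.1222,.003]),(255,255,0)),(tf(T,[-.0472,-.1222,.003]),(255,255,0)),(kpt(T,120,.033,.0265),(0,255,255))):
    p=(proj(m,P,W)[0]-[x0,y0]+.5)*f; cv2.circle(c,tuple(int(v) for v in p),3,col,-1); print(p.round())
cv2.imwrite("pics/b1.png",c)
t=camera("top")[:,:,::-1]; cv2.imwrite("pics/t2.png",cv2.resize(t[195:275,290:430],None,fx=5.6,fy=5.6,interpolation=cv2.INTER_CUBIC))
E
```

```text
time_s: 6.4
tool_pos: [0.5318, 0.0723, 0.1469]
orientation: [0.002, 0.642, -0.003, 0.767]
wrist_force: [0.3, -0.0, -0.3]
width: 0.0001
time_s: 7.4
tool_pos: [0.5028, -0.1143, 0.1466]
orientation: [0.003, 0.642, -0.003, 0.767]
wrist_force: [-1.3, -0.8, 0.3]
width: -0.0002
[ 0.5028 -0.1143  0.1466] 7.4
[313. 310.]
[566. 312.]
[312. 408.]
[230. 428.]
[218. 130.]
[852. 410.]
```

View pics/b1.png

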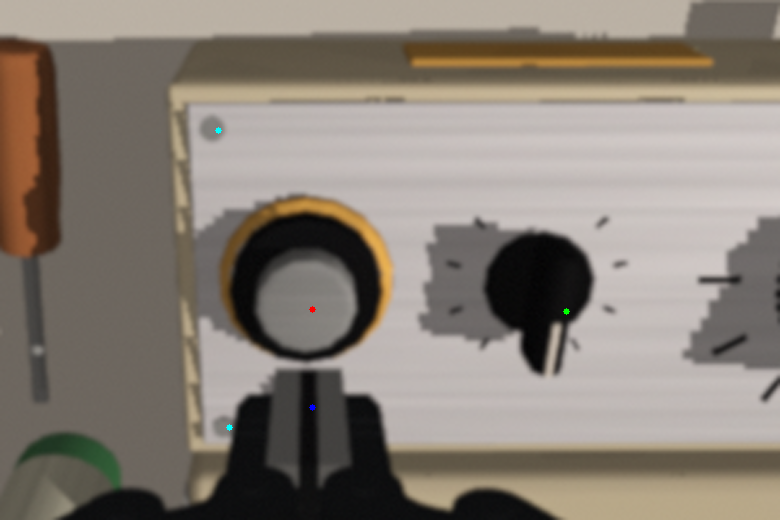

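View pics/t2.png

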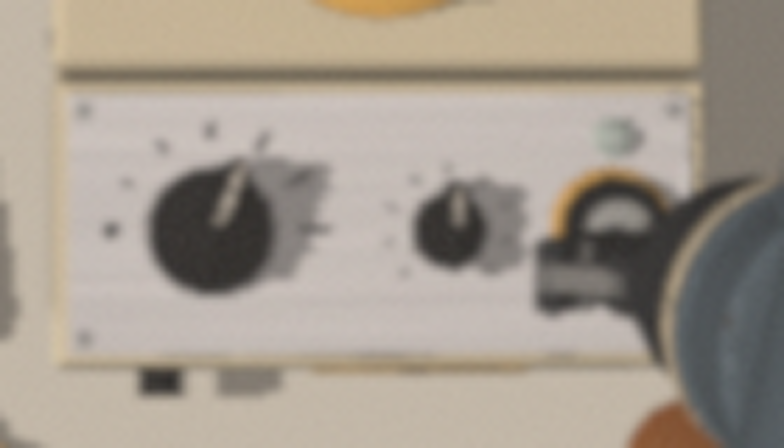

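Measured crudely in the top view, the pointer reads about 113°, with the line from (218,225) to (245,163). Click 4 predicts 120°. The button press comes last, so I'll look straight down on the knob with the wrist camera first to settle this.

```bash
python3 -m jog '{"linear":[[3,10,15],[8,30,30],[15,55,45],[24,80,55],[34,105,55],[44,130,55],[50,150,55],[55,165,55],[55,167,55],[55,167,55]],"delta_rot":[[0,0,0],[0,0,0],[0,0,0],[0,0,0],[0,0,0],[0,0,0],[0,0,0],[0,0,0],[0,0,0],[0,0,0]],"gripper":[0,0,0,0,0,0,0,0,0,0]}'
python3 - <<'E'
from look import *
camera("top")
look("n1",240,80,160,120,5,angs=(105,113,120,127))
E
```

```text
time_s: 8.5
tool_pos: [0.5578, 0.0535, 0.2016]
orientation: [0.002, 0.642, -0.002, 0.766]
wrist_force: [-0.7, 0.6, 1.0]
width: 0.0001
t 8.55 tcp [0.5577 0.053  0.2017] F [-0.6  0.4  0.5] qv 0.0159
105 [337. 420.]
113 [310. 410.]
120 [287. 399.]
127 [265. 385.]
[681. 484.]
[-672.  486.]
[715. -87.]
[-800.  -82.]
```

View pics/n1.png

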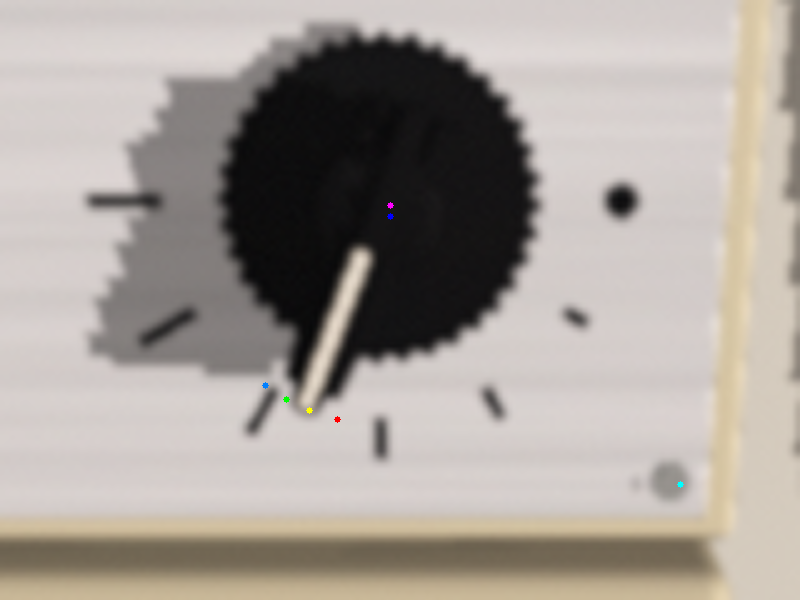

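The nadir view is clear: the line's tip is at (308,405) and the fourth stroke at (262,412). The pointer stopped near 110–111°, past half-way but not seated, so friction holds it short of 120°. I'll go back and push it the remaining ~9°.

```bash
python3 -m jog '{"linear":[[-9,7,-18],[-18,14,-36],[-26,19.5,-54],[-24,19.5,-70],[-21,19.5,-86],[-19,19.5,-100],[-17.5,19.5,-108],[-17,19.5,-111],[-17,19.5,-111]],"delta_rot":[[0,0,0],[0,0,0],[0,0,0],[0,0,0],[0,0,0],[0,0,0],[0,0,0],[0,0,0],[0,0,0]],"gripper":[0,0,0,0,0,0,0,0,0]}'
python3 -m jog '{"linear":[[0,-3,0],[0,-6,0],[0,-8,0],[0,-9.5,0],[0,-10.5,0],[0,-11.5,0],[0,-12,0],[0,-12,0]],"delta_rot":[[0,0,0],[0,0,0],[0,0,0],[0,0,0],[0,0,0],[0,0,0],[0,0,0],[0,0,0]],"gripper":[0,0,0,0,0,0,0,0]}'
python3 -c "from sc import *; knob('k5')"
```

```text
time_s: 9.5
tool_pos: [0.5407, 0.0718, 0.0908]
orientation: [0.002, 0.642, -0.003, 0.767]
wrist_force: [-0.1, -0.7, 0.3]
width: -0.0001
time_s: 10.3
tool_pos: [0.5407, 0.0598, 0.0908]
orientation: [0.002, 0.642, -0.003, 0.767]
wrist_force: [0.0, -0.8, 0.1]
width: -0.0
t 10.3 tcp [0.5407 0.0598 0.0908] F [ 0.  -0.8  0.1]
```

View pics/k5.png

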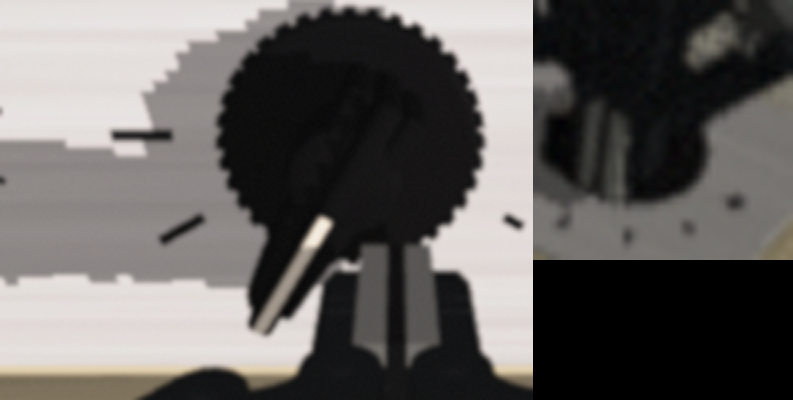

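The line is now about 28° off vertical, compared with 20° before. I'll back off and check from the nadir view.

```bash
python3 -m jog '{"linear":[[0,4,0],[0,9,0],[0,12,0],[-2,12,12],[-5,12,30],[-4,10,50],[3,4,75],[10,-2,95],[17,-6,111],[17,-6,111]],"delta_rot":[[0,0,0],[0,0,0],[0,0,0],[0,0,0],[0,0,0],[0,0,0],[0,0,0],[0,0,0],[0,0,0],[0,0,0]],"gripper":[0,0,0,0,0,0,0,0,0,0]}'
python3 - <<'E'
from look import *
camera("top")
look("n2",240,80,160,120,5,angs=(105,113,120,127))
E
```

```text
time_s: 11.4
tool_pos: [0.5594, 0.0536, 0.2048]
orientation: [0.003, 0.641, -0.003, 0.768]
wrist_force: [-0.7, -0.0, -0.5]
width: 0.0001
t 11.45 tcp [0.5584 0.0538 0.2031] F [-0.4 -0.2 -0.7] qv 0.0526
105 [332. 412.]
113 [305. 402.]
120 [282. 391.]
127 [261. 378.]
[675. 476.]
[-672.  480.]
[708. -94.]
[-802.  -86.]
```

View pics/n2.png

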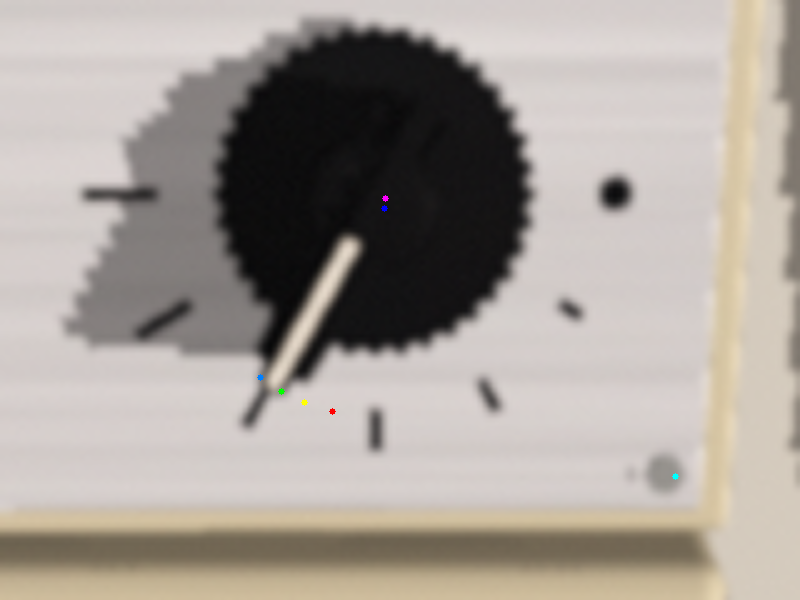

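The line now runs straight into the fourth stroke, tip (275,385) against stroke (268,388)–(247,425), so click 4 is set. On to the button.

```bash
python3 -m jog '{"linear":[[-6,-20,-10],[-12,-45,-20],[-20,-75,-30],[-28,-100,-40],[-36,-125,-50],[-44,-150,-60],[-50,-166,-70],[-51,-169,-77],[-51,-169,-79],[-51,-169,-79]],"delta_rot":[[0,0,0],[0,0,0],[0,0,0],[0,0,0],[0,0,0],[0,0,0],[0,0,0],[0,0,0],[0,0,0],[0,0,0]],"gripper":[0,0,0,0,0,0,0,0,0,0]}'
python3 - <<'E'
from h import *
camera("top"); s=get_state(); print(s["tool_pos"].round(4), s["time_s"])
T=np.load("T.npy"); p=np.linalg.inv(T)@np.r_[s["tool_pos"],1]; print("panel coords mm (button -2,-96,25)",(p[:3]*1e3).round(1))
cv2.imwrite("pics/b2.png",cv2.resize(camera("wrist")[150:300,220:420,::-1],None,fx=3.5,fy=3.5))
E
```

```text
time_s: 12.5
tool_pos: [0.5064, -0.1144, 0.1226]
orientation: [0.002, 0.642, -0.002, 0.766]
wrist_force: [0.8, 0.7, 1.0]
width: -0.0
[ 0.5067 -0.1143  0.123 ] 12.55
panel coords mm (button -2,-96,25) [ -2.1 -96.4  54.2]
```

View pics/b2.png

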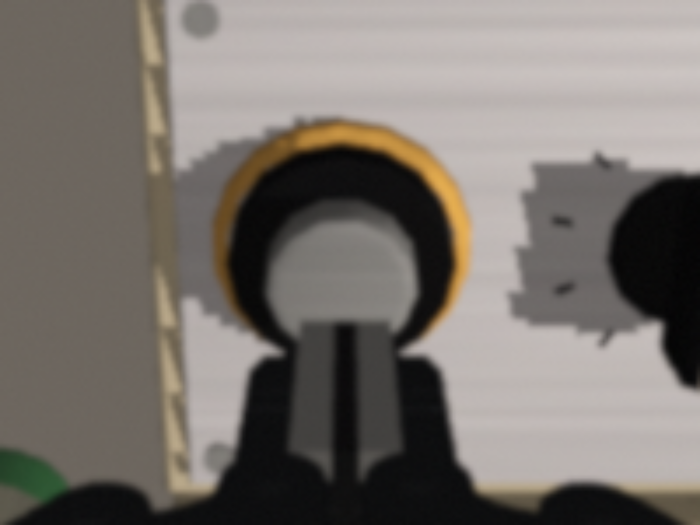

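The finger is centred on the button and about 29 mm above it along the normal. I'll descend and press in small steps.

```bash
python3 -m jog '{"linear":[[1.5,0,-8],[2.8,0,-16],[4,0,-22],[4.6,0,-26],[4.9,0,-28],[5.1,0,-29],[5.4,0,-31],[5.6,0,-32],[5.6,0,-32]],"delta_rot":[[0,0,0],[0,0,0],[0,0,0],[0,0,0],[0,0,0],[0,0,0],[0,0,0],[0,0,0],[0,0,0]],"gripper":[0,0,0,0,0,0,0,0,0]}'
python3 - <<'E'
from h import *
s=get_state()
T=np.load("T.npy"); p=np.linalg.inv(T)@np.r_[s["tool_pos"],1]; print((p[:3]*1e3).round(1),s["wrist_force"].round(2),"normal F",(s["wrist_force"]@T[:3,2]).round(2))
E
```

```text
time_s: 13.5
tool_pos: [0.5126, -0.1144, 0.0913]
orientation: [0.002, 0.642, -0.002, 0.767]
wrist_force: [-1.7, 1.2, 2.1]
width: 0.0002
[ -1.8 -96.5  22. ] [-1.71  1.17  2.08] normal F 2.35
```

Contact at about 2.4 N. Continuing until it bottoms.

```bash
python3 -m jog '{"linear":[[0.2,0,-1],[0.4,0,-2],[0.5,0,-3],[0.6,0,-3.5],[0.6,0,-3.5],[0.6,0,-3.5]],"delta_rot":[[0,0,0],[0,0,0],[0,0,0],[0,0,0],[0,0,0],[0,0,0]],"gripper":[0,0,0,0,0,0]}'
python3 - <<'E'
from h import *
s=get_state()
T=np.load("T.npy"); p=np.linalg.inv(T)@np.r_[s["tool_pos"],1]; print((p[:3]*1e3).round(1),s["wrist_force"].round(2),"normal F",(s["wrist_force"]@T[:3,2]).round(2))
E
```

```text
time_s: 14.1
tool_pos: [0.5132, -0.1145, 0.0886]
orientation: [0.002, 0.642, -0.002, 0.767]
wrist_force: [-10.9, 1.6, 20.3]
width: 0.0
[ -1.7 -96.5  19.2] [-10.86   1.58  20.29] normal F 21.87
```

22 N against a 5 N spring, at 19.2 mm (19.0 expected), means it is on its stop. I'll nudge slightly more for certainty, then release along the normal.

```bash
python3 -m jog '{"linear":[[0,0,-0.7],[0,0,-0.7],[0,0,-0.7]],"delta_rot":[[0,0,0],[0,0,0],[0,0,0]],"gripper":[0,0,0]}'
python3 - <<'E'
from h import *
s=get_state()
T=np.load("T.npy"); p=np.linalg.inv(T)@np.r_[s["tool_pos"],1]; print((p[:3]*1e3).round(1),"normal F",(s["wrist_force"]@T[:3,2]).round(2))
E
python3 -m jog '{"linear":[[-0.4,0,2],[-0.7,0,4],[-1.2,0,7],[-2,0,12],[-4,0,25],[-7,0,40],[-9,0,55],[-9,0,60],[-9,0,60]],"delta_rot":[[0,0,0],[0,0,0],[0,0,0],[0,0,0],[0,0,0],[0,0,0],[0,0,0],[0,0,0],[0,0,0]],"gripper":[0,0,0,0,0,0,0,0,0]}'
python3 - <<'E'
from h import *
w=camera("wrist")[:,:,::-1]; cv2.imwrite("pics/b3.png",w)
t=camera("top")[:,:,::-1]; cv2.imwrite("pics/t3.png",t); cv2.imwrite("pics/t3c.png",cv2.resize(t[195:275,290:430],None,fx=5.6,fy=5.6,interpolation=cv2.INTER_CUBIC))
E
```

```text
time_s: 14.4
tool_pos: [0.5132, -0.1145, 0.0886]
orientation: [0.002, 0.641, -0.003, 0.767]
wrist_force: [-11.5, 2.4, 20.2]
width: -0.0001
[ -1.7 -96.5  19.2] normal F 21.91
time_s: 15.3
tool_pos: [0.5047, -0.1146, 0.1492]
orientation: [0.002, 0.641, -0.003, 0.768]
wrist_force: [-0.3, -0.5, -0.2]
width: -0.0002
```

View pics/b3.png

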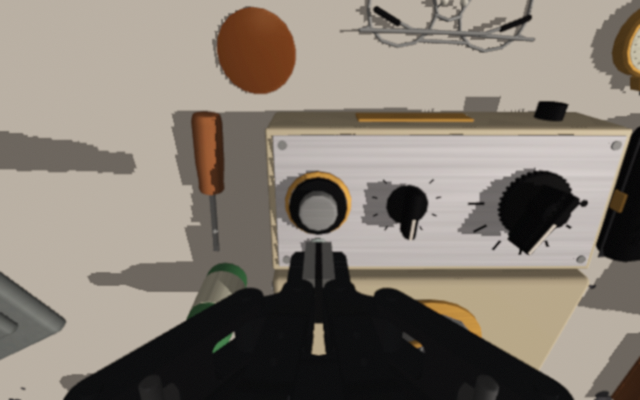

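View pics/t3c.png

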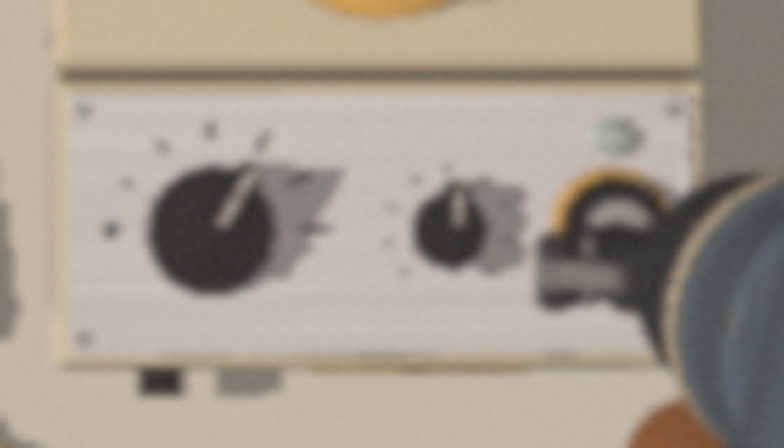

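The knob line is at about 120° in the top view, (218,225) to (252,168). The air knob is unchanged and the button is up again. I'll retract clear and check that nothing else moved before handing in.

```bash
python3 -m jog '{"linear":[[0,0,15],[0,0,30],[-15,0,50],[-40,0,70],[-70,0,80],[-100,0,80],[-130,0,80],[-140,0,80],[-140,0,80]],"delta_rot":[[0,0,0],[0,0,0],[0,0,0],[0,0,0],[0,0,0],[0,0,0],[0,0,0],[0,0,0],[0,0,0]],"gripper":[0,0,0,0,0,0,0,0,0]}'
python3 - <<'E'
from h import *
t=camera("top")[:,:,::-1]; a=cv2.imread("pics/top0.png")
d=cv2.absdiff(t,a).max(2); d=cv2.threshold(d,40,255,0)[1]
out=np.hstack([t[180:310,215:465],cv2.cvtColor(d,8)[180:310,215:465]])
cv2.imwrite("pics/end.png",cv2.resize(out,None,fx=1.6,fy=1.6)); 
cv2.imwrite("pics/endc.png",cv2.resize(t[195:275,290:430],None,fx=5.6,fy=5.6,interpolation=cv2.INTER_CUBIC))
E
```

```text
time_s: 16.3
tool_pos: [0.3635, -0.1145, 0.2278]
orientation: [0.002, 0.642, -0.003, 0.767]
wrist_force: [0.7, -0.8, -0.4]
width: -0.0001
```

View pics/end.png

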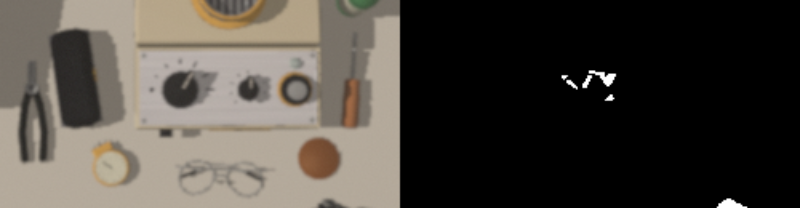

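View pics/endc.png

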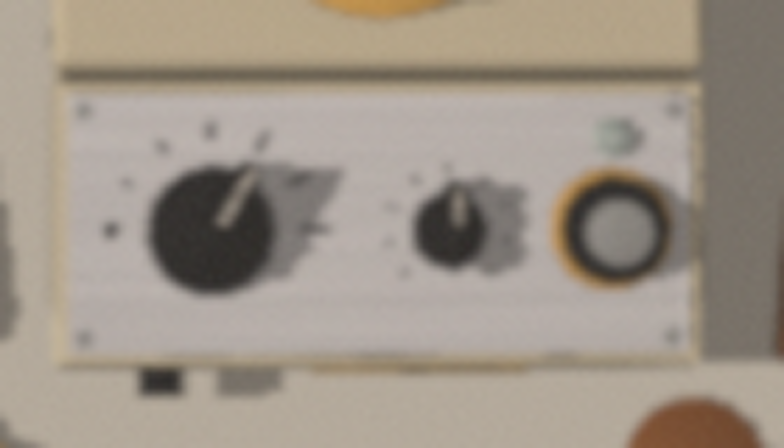

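The difference image shows only the heat pointer with its shadow, and the arm at the lower edge. Everything else is where it was, the button is up, and the pointer is on the fourth stroke. Handing in.

```bash
python3 -c "
from workcell import *
print(finish_job())"
```

```text
the job is handed in; nothing more can be done
None
```

The heat selector is in the fourth click and the start button was then pressed to its stop and released. I handed the job in at about 16.4 s of the 48 s allowed.

- **Selector:** With the gripper shut, I pushed only the pointer's left flank, click by click. After the push to the fourth click, friction held it near 110–111° rather than 120°, so I went back and pushed the rest before touching the button. The last pictures put the line on the fourth stroke, at about 120°.
- **Button:** It bottomed at about 22 N along the plate normal. The fingertip was 19.2 mm above the plate's underside against 19.0 mm expected, which is within the calibration error. It was up again in the last picture.
- **Everything else:** Comparing top views from before and after shows only the heat pointer, its shadow and the arm changed. The air knob and the bench items look unmoved.
- **Disagreements:**
  - The pointer read about 41° at the start, although it should have been resting in a click (30° or 60°).
  - The wrist camera was offset about 1–2 mm from the fixed cameras.
  - While the button was held down I also measured about 7 N sideways, which I put down to friction.

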